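Show the washed trackball ball to the inspection camera

ROBOT

A 7-joint arm with a two-finger parallel gripper is mounted at the origin on the work surface. World frame = base frame: x ahead of the robot, y to its left, z up, the work surface at z = 0. Lengths are in m, angles in degrees, forces in N, time in s.
With the tool pointing down it reaches from about 0.425 to 0.875 m from the base axis. Payload 4.7 kg.
Tool frame: the origin (TCP) lies between the finger pads; the fingertips stand 8 mm ahead of it and the grasp point (between the pads) lies 11 mm behind it (env.tip_extent is the distance from the TCP to the fingertips, in m); z points along the fingers, y is the line along which they close (so a half turn about z gives the same grasp; the last joint's range is limited). The gripper opens to 87 mm and grips with 3 to 60 N. Pads are 19 mm wide; open, the fingers measure 117 mm over their backs; the gripper's body (75 mm by 190 mm) begins 51 mm behind the grasp point.
Start: joints at [68.761, 18.392, -4.016, 83.108, 1.295, 78.541, -3.26], TCP at [0.244, -0.602, 0.231] pointing down, gripper open.
Joint ranges: [-163.93, 163.93], [-17.29, 119.83], [-79.2, 71.16], [3.27, 140.29], [-89.18, 269.18], [5.43, 117.66], [-154.24, 154.24]. Speed limits (degrees/s): [147.25, 147.25, 180, 180, 180, 180, 180].

INTERFACE

Orientations are given as [roll, pitch, yaw] about the fixed x, y, z axes, in that order (R = Rz(yaw) Ry(pitch) Rx(roll)).
In Python, from cell import sensors, vision, workorder, env gives the robot as it stands.
- The arm moves only by the tool drive_tool, never from a script. Its argument "moves" is a list of rows, each an object of numbers: "x", "y", "z": the shift along the tool's x, y, z in mm; "rx", "ry", "rz": the turn, a rotation vector about the tool's x, y, z in rad; "fingers": the closure, from -1 (fully open) to 1 (shut). In form: [{"x": .., "y": .., "z": .., "rx": .., "ry": .., "rz": .., "fingers": ..}, ...]. A call has 1 to 20 rows; each row is the pose to reach, as a shift and turn from the pose commanded when the call began, along the tool's axes at that moment; what a row does not reach only later rows make up. A row lasts 1/8 s, in which the tool goes at most 62.5 mm and 10.7 degrees, less where a joint would pass 70% of its speed; a pose out of reach is approached as far as the arm can. A call with a gripper value outside its range is refused whole. The fingers move at their own pace and stop on an object; "force" is the grip in N (left out, the last holds). Time passes only in rows, so rows that repeat a pose let the fingers close. It gives the time, the measured TCP pose, the force, the opening and the grip force at its end, in the units of the state.
- sensors.get_obs(): the state, without advancing time (a new reading comes with each control period).
- vision.read_camera(name): name is "scene" or "top" or "wrist"; returns a dict with "image" (384x512x3 uint8, red, green, blue), "fx", "fy", "cx", "cy" (pixels), "k1" (the pictures are not rectified: a ray, as slopes to the right and down, at radius r is drawn at 1 + k1 r^2 times it, then the intrinsics apply), "R" (3x3) and "t" (3): a world point X has camera coordinates R X + t. Camera axes: x right, y down, z forward; pixel columns grow to the right and rows downward; lengths in m; the calibration is good to about 2 mm. A picture is of the moment at which its call begins. There is no depth.
- workorder.sign_off(): hands the job in; it is judged then, once.
The state is a dict: "time_s": time; "qpos": joint angles; "joint_velocities": joint speeds; "effort": joint torques, N m; "tool_pos": TCP position; "tool_rot": TCP orientation; "force": force on the tool from outside, world axes, zero at the start; "wrist_torque": the same for the moment, N m; "grip_width": finger opening in m; "grasp_force": force on a finger pad.
Only numpy, scipy, OpenCV 4.12 (cv2) and the standard library are available. Lean on these libraries where they do the work, as an engineer would, in place of code of your own. Each camera call takes 0.05 s, during which the arm holds its last target. There are 200 camera calls.

TASK

The trackball's red ball has been washed and is draining in its dipping dish: take the dish by the blue grip, lift it up and off the two drain hooks, and carry it level to the inspection camera, turning it about a quarter turn so that the camera looks square in through the open side of the bail, with no strap in front of the ball. Keep the ball in the middle of the dish all the way, do not touch it with the gripper, do not bump the camera and leave the other things on the bench alone. Finish while holding the dish still and level in the air, with the ball in the camera's focus.

Things in the scene. Friction and masses are not known exactly. Their poses are not given: they have to be found in the camera images.
- dish: Steel dish, 124 mm across, 15 mm high, about 0.2 kg, hanging from a rigid strap bail. Origin: centre of its underside, 85 mm above the bench at the start; z up. Bail in its y-z plane: upright straps (10 mm along x, 3 mm thick) at y = +-58.5 mm and a 120 x 10 x 4 mm cross strap along y, centred 120 mm above the origin. Open to both sides along x; the same when turned half round.
- dish_grip (a point): Centre of the blue plastic grip on the middle of the bail's cross strap: 56 mm long (along the dish's y), 12 mm wide (along its x, the way to pinch it), 16 mm high. 120 mm above the dish's underside; 205 mm above the bench while it hangs.
- dish_middle (a point): Middle of the dish's inner floor, 3 mm above its underside. The floor is flat over 18 mm diameter, rises at 7 degrees out to 34 mm radius, then at 18 degrees to the rim: the ball rolls easily but comes back. The centre of the resting ball is 19 mm above this point, 98 mm below the grip's centre.
- ball: Loose red trackball ball, 38 mm diameter, about 55 g, lying in the dish. This body's origin is a point on the ball's skin and turns as it rolls: use point ball_center.
- ball_center (a point): Centre of the ball.
- stand: Fixed drain stand. Origin: on the bench under the middle of the hung dish; x points from the hooks back to two posts (10 mm rods at x = 98, y = +-42 mm, joined at the top, 216 mm high). At the start the dish's axes lie along the stand's within 2 degrees. Beneath is a white drip tray, 150 mm wide, 16 mm high, from x = -80 to 130 mm.
- hooks (a point): Middle between the troughs of the stand's two 8 mm round hooks, on which the cross strap rests, 203 mm above the bench. The hooks lie 42 mm to either side (stand's y), run forward from the posts, are flat for 28 mm and turn up 22 mm in front of this point to blue tips 222 mm above the bench. The way off: up by more than 20 mm, then out along the stand's -x.
- camera: Fixed inspection camera: black tube 37 mm across on a rod over a grey base plate 300 x 100 x 10 mm. Origin: on the bench under the middle of the plate's white stage disc (80 mm across, black spot); the plate reaches from x = -70 to 230 mm. The camera stands at +x, looks along -x and 25 degrees down. The view is square when the dish's y axis lies along the camera's y axis, either way round.
- lens (a point): Front of the camera's lens, 109 mm from the focus along the camera's x and 176 mm above the bench. From here the tube rises backward to its upper end, 105 mm farther along x and 230 mm above the bench.
- focus (a point): The camera's focus: the point in the air straight above the stage disc's black spot, 125 mm above the bench, on the lens axis 120 mm from the lens. The centre of the ball is to be held here: the grip's centre is then 223 mm and the dish's underside 103 mm above the bench.
- trackball: Bystander: black trackball mouse with its ball out (empty grey socket), 120 x 88 x 39 mm, loose. Origin: centre of its underside.
- spray_can: Bystander: aluminium spray can with a blue band, 52 mm across, 150 mm high, standing loose. Origin: centre of its underside.
- screwdriver: Bystander: orange-handled screwdriver, 170 mm long, lying loose along its own x.
- parts_tray: Bystander: yellow plastic parts tray with four compartments, 110 x 80 x 24 mm, loose. Origin: centre of its underside.
Mind the look-alikes: they are no part of the job. There is more than one size of the dish; the one meant has the size given above.

How it is judged:
By the outcome, as a careful person would: the job done as asked, in the order asked, and still so for the second after the job is handed in, while the arm keeps its last pose, push and grip.
It also fails if it takes over 51 s, if anything falls off the work surface, if the arm or the gripper's body presses on something with over 40 N, if the wrist force passes 120 N, or if a joint passes its speed limit or range.

## Working session

There is one attempt and no reset: what is moved stays moved. The work goes in short steps, Python scripts to look and compute and a tool call to move; the robot and the scene stay as the last step left them, time stands still between calls to the robot, and variables do not carry over. Pictures are saved under pics/ and viewed, at most 10 in all, crops included, and the job is handed in when it is done.

Besides the shell and the picture viewer there is one more tool, called after "Request:" as name([rows], argument=value, ...), one row to a line, values as JSON. drive_tool: Moves the arm, as the interface text tells. Its arguments: {"type":"object","properties":{"moves":{"type":"array"},"force":{"type":"number"}},"required":["moves"]}

```bash
mkdir -p pics; cat > h.py <<'E'
import numpy as np, cv2
from cell import sensors, vision, workorder, env
from scipy.spatial.transform import Rotation as Ro
def cam(n,save=None):
    c=vision.read_camera(n)
    if save: cv2.imwrite('pics/'+save+'.png',c['image'][:,:,::-1])
    return c
def ray(c,u,v):
    K=np.array([[c['fx'],0,c['cx']],[0,c['fy'],c['cy']],[0,0,1]])
    p=cv2.undistortPoints(np.array([[[u,v]]],float),K,np.array([c['k1'],0,0,0.]))[0,0]
    R=np.array(c['R']);t=np.array(c['t'])
    return -R.T@t, R.T@np.array([p[0],p[1],1])
def plane(c,u,v,z):
    o,d=ray(c,u,v); return o+d*(z-o[2])/d[2]
def proj(c,X):
    p=np.array(c['R'])@np.array(X)+np.array(c['t']); s=p[:2]/p[2]; s=s*(1+c['k1']*(s@s))
    return s*[c['fx'],c['fy']]+[c['cx'],c['cy']]
def tri(a,b):
    A=np.zeros((3,3));y=np.zeros(3)
    for o,d in (a,b):
        d=d/np.linalg.norm(d);P=np.eye(3)-np.outer(d,d);A+=P;y+=P@o
    return np.linalg.solve(A,y)
E
python3 - <<'E'
from h import *
a=[cam(n)['image'] for n in('scene','top')]
for n,i in zip(('scene','top'),a): cv2.imwrite(f'pics/{n}0.png',cv2.resize(i,(800,600),interpolation=cv2.INTER_CUBIC)[:,:,::-1])
np.savez('a.npz',s=a[0],t=a[1])
o=sensors.get_obs();print(o['time_s'],o['tool_pos'],o['tool_rot'])
E
```

```text
0.1 [ 0.24378026 -0.60203966  0.22957644] [-1.79902180e+02  5.25990992e-03  2.20479627e+01]
```

View pics/scene0.png

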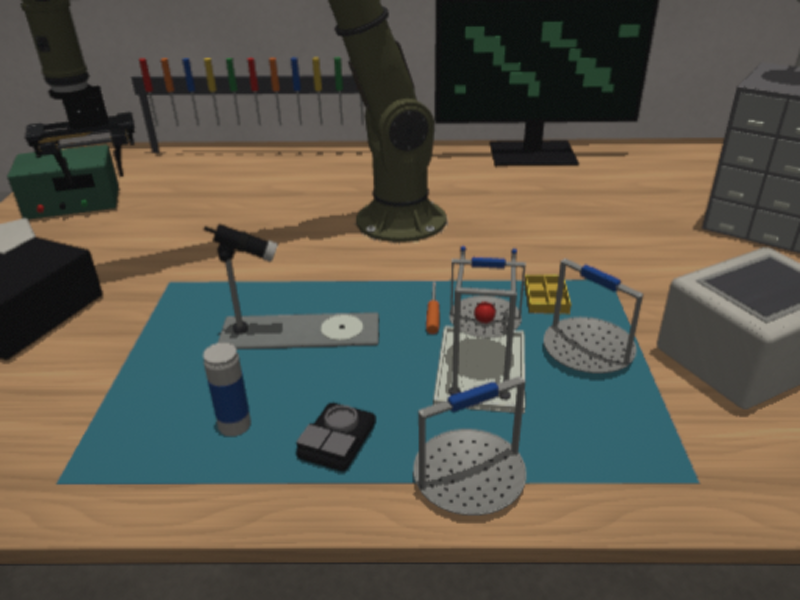

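View pics/top0.png

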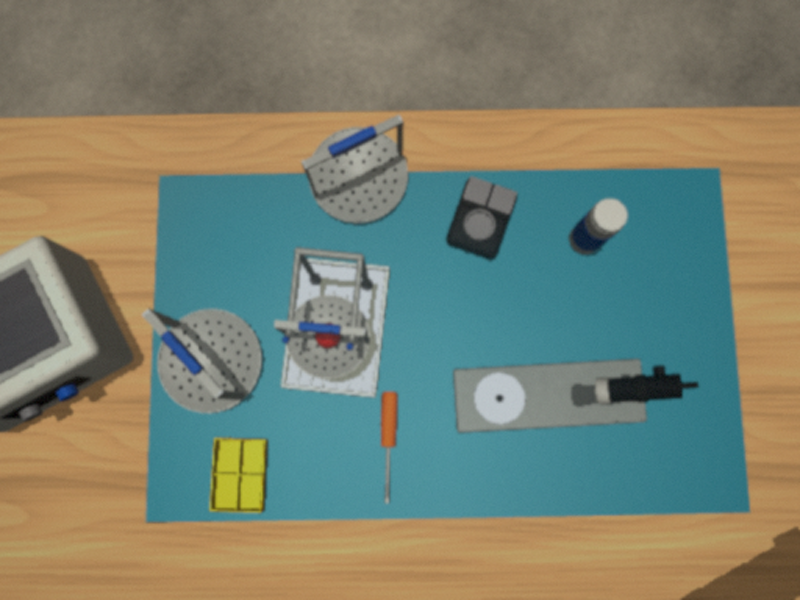

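The scene view (800×600) shows three dishes. One has the red ball and hangs on the stand at scene (484,312), top (328,338). The other two have no ball, stand on the bench and look bigger, at scene (590,345)/top (210,360) and scene (470,470)/top (358,175). The hung one fits the description, and the measurements and crop below should confirm it. The inspection camera's stage spot is at top (499,398).

```bash
python3 - <<'E'
from h import *
S,T=cam('scene'),cam('top')
def blobs(c,f,amin):
    m=f(cv2.cvtColor(np.ascontiguousarray(c['image']),cv2.COLOR_RGB2HSV).astype(int)).astype(np.uint8)
    n,l,st,ce=cv2.connectedComponentsWithStats(m)
    return [(ce[i].round(1),st[i,4],np.argwhere(l==i)[:,::-1]) for i in range(1,n) if st[i,4]>=amin]
blue=lambda h:(h[...,0]>106)&(h[...,0]<125)&(h[...,1]>150)&(h[...,2]>60)
red=lambda h:((h[...,0]<6)|(h[...,0]>174))&(h[...,1]>170)&(h[...,2]>60)
white=lambda h:(h[...,1]<40)&(h[...,2]>190)
grey=lambda h:(h[...,1]<45)&(h[...,2]>85)&(h[...,2]<150)
for n,c in(('S',S),('T',T)):
  for k,f in(('blue',blue),('red',red)):
    for ce,a,p in blobs(c,f,4): print(n,k,ce,a,np.ptp(p,0)+1)
def near(c,f,u,v,amin=4): return min(blobs(c,f,amin),key=lambda b:np.hypot(*(b[0]-[u,v])))
gs=near(S,blue,488*.64,262*.64,20);gt=near(T,blue,319*.64,328*.64,20)
G=tri(ray(S,*gs[0]),ray(T,*gt[0]));print('grip tri',G,'top plane',plane(T,*gt[0],.205),'scene plane',plane(S,*gs[0],.205))
for c,g in((T,gt),(S,gs)):
  vx,vy,x,y=cv2.fitLine(g[2].astype(np.float32),cv2.DIST_L2,0,.01,.01).ravel()
  d=plane(c,x+10*vx,y+10*vy,.205)-plane(c,x-10*vx,y-10*vy,.205);print('grip yaw',np.degrees(np.arctan2(d[1],d[0])))
# stage disc, spot
u,v=499*.64,398*.64
w=near(T,white,u,v,200);(cx,cy),r=cv2.minEnclosingCircle(w[2].astype(np.float32));print('disc',w[0],w[1],cx,cy,r,plane(T,cx,cy,.011))
g=cv2.cvtColor(T['image'],cv2.COLOR_RGB2GRAY)
def spot(c,u,v,q=6):
    g=cv2.cvtColor(c['image'],cv2.COLOR_RGB2GRAY).astype(float);u,v=int(u),int(v);P=g[v-q:v+q+1,u-q:u+q+1];W=np.clip(170-P,0,None)
    yy,xx=np.mgrid[v-q:v+q+1,u-q:u+q+1];return (W*xx).sum()/W.sum(),(W*yy).sum()/W.sum()
st=spot(T,u,v);ss=spot(S,342*.64,326*.64,4);print('spot',st,plane(T,*st,.011),ss,plane(S,*ss,.011))
pl=max([b for b in blobs(T,grey,300) if 280<b[0][0]<430 and 220<b[0][1]<285],key=lambda b:b[1])
rc=cv2.boxPoints(cv2.minAreaRect(pl[2].astype(np.float32)));W=np.array([plane(T,*p,.01) for p in rc]);print('plate',pl[0],pl[1],rc.round(1).tolist(),W.round(4).tolist())
print('sides',[(round(np.linalg.norm(W[i]-W[i-1]),3),round(np.degrees(np.arctan2(*(W[i]-W[i-1])[1::-1])),1)) for i in range(4)])
# dish diameters from top: crops
a=cv2.resize(T['image'][70:270,90:290],(500,500),interpolation=cv2.INTER_CUBIC)
b=cv2.resize(S['image'][140:260,260:360],(300,360),interpolation=cv2.INTER_CUBIC)
o=np.zeros((500,800,3),np.uint8);o[:,:500]=a;o[:360,500:]=b;cv2.imwrite('pics/crop1.png',o[:,:,::-1])
E
```

```text
S blue [312.3 167.5] 71 [20  4]
S blue [384.7 176.1] 78 [23 11]
S blue [302.1 252.8] 218 [30 16]
S red [93.  48.5] 60 [ 7 20]
S red [161.4  48. ] 49 [ 6 20]
S red [ 25.4 132.6] 13 [4 4]
S red [309.9 199.6] 108 [11 12]
T blue [225.2  89.7] 158 [29 17]
T blue [203.7 209.3] 95 [25  6]
T blue [115.7 225.2] 181 [24 26]
T blue [182.2 216.8] 6 [3 3]
T blue [223.5 221.5] 4 [2 2]
T blue [ 41.8 250.3] 90 [13 10]
T red [208.2 218.5] 25 [9 4]
grip tri [0.55535647 0.15757704 0.20523783] top plane [0.55535495 0.15709337 0.205     ] scene plane [0.55487624 0.15813812 0.205     ]
grip yaw -95.8575711033436
grip yaw 85.12926470431962
disc [319.2 254.5] 702 319.1842041015625 254.55262756347656 15.553827285766602 [ 0.46293699 -0.10492064  0.011     ]
spot (np.float64(319.2886056971514), np.float64(254.4535232383808)) [ 0.46317399 -0.10518557  0.011     ] (np.float64(218.41756919374248), np.float64(208.6835138387485)) [ 0.4635483  -0.10370586  0.011     ]
plate [353.1 252.8] 3292 [[290.1000061035156, 236.3000030517578], [410.29998779296875, 229.39999389648438], [412.6000061035156, 269.1000061035156], [292.3999938964844, 276.1000061035156]] [[0.5086, -0.0348, 0.01], [0.5213, -0.3337, 0.01], [0.4239, -0.3329, 0.01], [0.4118, -0.0379, 0.01]]
sides [(np.float64(0.097), np.float64(1.8)), (np.float64(0.299), np.float64(-87.6)), (np.float64(0.097), np.float64(179.5)), (np.float64(0.295), np.float64(92.4))]
```

View pics/crop1.png

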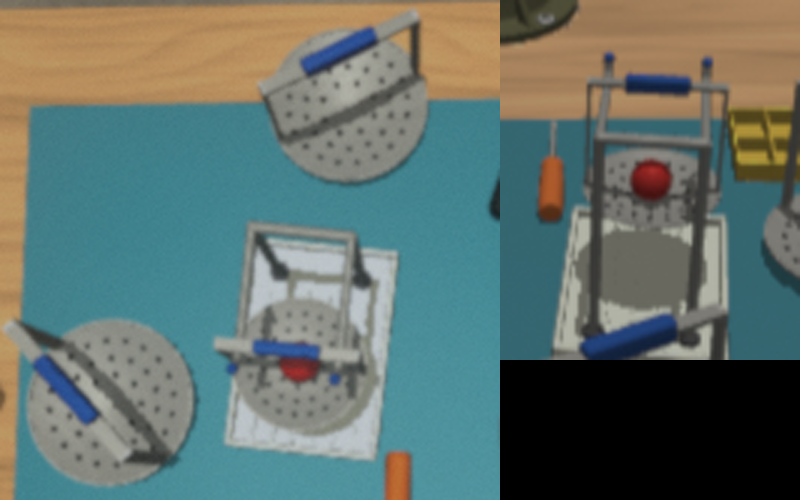

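The crop confirms it. Only the dish at crop (300,365) hangs from the stand's hooks and holds the ball, and it is visibly smaller than the two empty ones on the bench. Grip at (0.5553, 0.1577), dish y axis about 84.5°. Focus at (0.4633, -0.1045), camera y axis about 2.4°.

```bash
cat >> h.py <<'E'
def rel(pos,yaw,tcp0=None,rpy0=None):
    o=sensors.get_obs()
    p=np.array(tcp0 if tcp0 is not None else o['tool_pos']); R=Ro.from_euler('xyz',rpy0 if rpy0 is not None else o['tool_rot'],degrees=True)
    d=R.inv().apply(np.array(pos)-p)*1000; r=(R.inv()*Ro.from_euler('xyz',[180,0,yaw],degrees=True)).as_rotvec()
    return d.round(1),r.round(4)
E
python3 - <<'E'
from h import *
for p,y in (([.30,-.55,.36],22),([.48,-.2,.36],55),([.5553,.1577,.34],84.5),([.5553,.1577,.26],84.5)): print(p,rel(p,y))
E
```

```text
[0.3, -0.55, 0.36] (array([  71.6,  -27.4, -130.1]), array([-0.0012,  0.0001,  0.0009]))
[0.48, -0.2, 0.36] (array([ 369.9, -284.2, -129.8]), array([-1.200e-03, -3.000e-04, -5.751e-01]))
[0.5553, 0.1577, 0.34] (array([ 573.9, -587.5, -109.5]), array([-1.1000e-03, -6.0000e-04, -1.0899e+00]))
[0.5553, 0.1577, 0.26] (array([ 574. , -587.4,  -29.5]), array([-1.1000e-03, -6.0000e-04, -1.0899e+00]))
```

Request:
drive_tool([
  {"x": 10,"y": -4,"z": -45,"rz": 0},
  {"x": 30,"y": -12,"z": -95,"rz": 0},
  {"x": 72,"y": -27,"z": -130,"rz": 0},
  {"x": 110,"y": -60,"z": -130,"rz": -0.08},
  {"x": 150,"y": -95,"z": -130,"rz": -0.16},
  {"x": 190,"y": -130,"z": -130,"rz": -0.24},
  {"x": 230,"y": -165,"z": -130,"rz": -0.32},
  {"x": 270,"y": -200,"z": -130,"rz": -0.4},
  {"x": 310,"y": -235,"z": -130,"rz": -0.48},
  {"x": 345,"y": -265,"z": -130,"rz": -0.56},
  {"x": 380,"y": -300,"z": -130,"rz": -0.64},
  {"x": 412,"y": -345,"z": -130,"rz": -0.72},
  {"x": 444,"y": -393,"z": -130,"rz": -0.8},
  {"x": 476,"y": -441,"z": -130,"rz": -0.88},
  {"x": 508,"y": -489,"z": -130,"rz": -0.96},
  {"x": 540,"y": -537,"z": -130,"rz": -1.04},
  {"x": 562,"y": -570,"z": -120,"rz": -1.09},
  {"x": 574,"y": -587.5,"z": -105,"rz": -1.09},
  {"x": 574,"y": -587.5,"z": -105,"rz": -1.09},
  {"x": 574,"y": -587.5,"z": -105,"rz": -1.09},
])

```text
invalid input at $.moves[0]: expected keys x, y, z, rx, ry, rz, fingers
```

```bash
python3 - <<'E'
from h import *
o=sensors.get_obs();print(o['time_s'],o['tool_pos'],o['tool_rot'],o['force'],np.round(o['qpos'],1))
c=cam('wrist');cv2.imwrite('pics/w1.png',c['image'][:,:,::-1])
h=cv2.cvtColor(c['image'],cv2.COLOR_RGB2HSV).astype(int)
m=((h[...,0]>106)&(h[...,0]<125)&(h[...,1]>150)&(h[...,2]>50)).astype(np.uint8)
n,l,st,ce=cv2.connectedComponentsWithStats(m)
for i in range(1,n):
  if st[i,4]>30:
    p=np.argwhere(l==i)[:,::-1].astype(np.float32);vx,vy,x,y=cv2.fitLine(p,cv2.DIST_L2,0,.01,.01).ravel()
    z=.213 if st[i,4]>800 else .222
    d=plane(c,x+30*vx,y+30*vy,z)-plane(c,x-30*vx,y-30*vy,z)
    print(ce[i],st[i],plane(c,*ce[i],.205),plane(c,*ce[i],.213),plane(c,*ce[i],.222),np.degrees(np.arctan2(d[1],d[0])))
print(proj(c,[.5553,.1577,.205]),proj(c,[.5553,.1577,.107]))
E
```

```text
0.2 [ 0.2438454  -0.60217372  0.22987689] [-1.79932505e+02  4.19386982e-03  2.20512675e+01] [-0.24335262  0.4479139   0.2100843 ] [68.8 18.4 -4.  83.1  1.3 78.5 -3.3]
[90673.88725936 82574.45876663] [2466.87406424 2299.18940416]
```

View pics/w1.png

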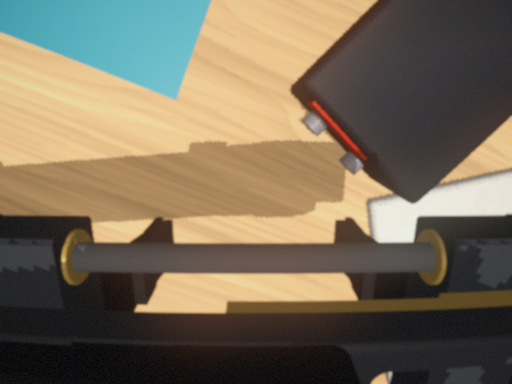

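The move was refused because every key is required. The wrist picture is still from the start pose: a black box at (400,100), the mat corner at (180,95), and the fingers at the lower edge. I'll send the move again with all keys.

Request:
drive_tool([
  {"x": 10,"y": -4,"z": -45,"rx": 0,"ry": 0,"rz": 0,"fingers": -1},
  {"x": 30,"y": -12,"z": -95,"rx": 0,"ry": 0,"rz": 0,"fingers": -1},
  {"x": 72,"y": -27,"z": -130,"rx": 0,"ry": 0,"rz": 0,"fingers": -1},
  {"x": 110,"y": -60,"z": -130,"rx": 0,"ry": 0,"rz": -0.08,"fingers": -1},
  {"x": 150,"y": -95,"z": -130,"rx": 0,"ry": 0,"rz": -0.16,"fingers": -1},
  {"x": 190,"y": -130,"z": -130,"rx": 0,"ry": 0,"rz": -0.24,"fingers": -1},
  {"x": 230,"y": -165,"z": -130,"rx": 0,"ry": 0,"rz": -0.32,"fingers": -1},
  {"x": 270,"y": -200,"z": -130,"rx": 0,"ry": 0,"rz": -0.4,"fingers": -1},
  {"x": 310,"y": -235,"z": -130,"rx": 0,"ry": 0,"rz": -0.48,"fingers": -1},
  {"x": 345,"y": -265,"z": -130,"rx": 0,"ry": 0,"rz": -0.56,"fingers": -1},
  {"x": 380,"y": -300,"z": -130,"rx": 0,"ry": 0,"rz": -0.64,"fingers": -1},
  {"x": 412,"y": -345,"z": -130,"rx": 0,"ry": 0,"rz": -0.72,"fingers": -1},
  {"x": 444,"y": -393,"z": -130,"rx": 0,"ry": 0,"rz": -0.8,"fingers": -1},
  {"x": 476,"y": -441,"z": -130,"rx": 0,"ry": 0,"rz": -0.88,"fingers": -1},
  {"x": 508,"y": -489,"z": -130,"rx": 0,"ry": 0,"rz": -0.96,"fingers": -1},
  {"x": 540,"y": -537,"z": -130,"rx": 0,"ry": 0,"rz": -1.04,"fingers": -1},
  {"x": 562,"y": -570,"z": -120,"rx": 0,"ry": 0,"rz": -1.09,"fingers": -1},
  {"x": 574,"y": -587.5,"z": -105,"rx": 0,"ry": 0,"rz": -1.09,"fingers": -1},
  {"x": 574,"y": -587.5,"z": -105,"rx": 0,"ry": 0,"rz": -1.09,"fingers": -1},
  {"x": 574,"y": -587.5,"z": -105,"rx": 0,"ry": 0,"rz": -1.09,"fingers": -1},
])

```text
time_s: 2.75
tool_pos: [0.5557, 0.1561, 0.3359]
tool_rot: [180.0, 0.1, 84.4]
force: [-0.2, -0.1, 0.0]
grip_width: 0.0872
grasp_force: 0.0
```

```bash
cat > w.py <<'E'
from h import *
import sys
o=sensors.get_obs();print(o['time_s'],o['tool_pos'],o['tool_rot'],o['force'],np.round(o['qpos'],1),o['grip_width'],o['grasp_force'])
c=cam('wrist');cv2.imwrite('pics/%s.png'%sys.argv[1],c['image'][:,:,::-1])
h=cv2.cvtColor(c['image'],cv2.COLOR_RGB2HSV).astype(int)
m=((h[...,0]>106)&(h[...,0]<125)&(h[...,1]>150)&(h[...,2]>50)).astype(np.uint8)
n,l,st,ce=cv2.connectedComponentsWithStats(m)
for i in range(1,n):
  if st[i,4]>30:
    p=np.argwhere(l==i)[:,::-1].astype(np.float32);vx,vy,x,y=cv2.fitLine(p,cv2.DIST_L2,0,.01,.01).ravel()
    d=plane(c,x+30*vx,y+30*vy,.213)-plane(c,x-30*vx,y-30*vy,.213)
    print(ce[i],st[i],plane(c,*ce[i],.205),plane(c,*ce[i],.213),plane(c,*ce[i],.222),np.degrees(np.arctan2(d[1],d[0])))
print(proj(c,[.5553,.1577,.205]),proj(c,[.5553,.1577,.107]))
E
python3 w.py w2
```

```text
2.75 [0.55574576 0.15612716 0.33593594] [1.79975634e+02 5.22965869e-02 8.44134670e+01] [-0.16201848 -0.05230003  0.03537344] [ 19.6  11.7 -44.5  82.6   8.3  89.  -30.1] 0.08724598467949536 0.0
[185.26229508   2.        ] [178   0  15   7  61] [0.51490543 0.31315061 0.205     ] [0.51622645 0.31064965 0.213     ] [0.51771259 0.30783606 0.222     ] -11.480514169876034
[227.54901961 137.29411765] [224 134   8   8  51] [0.53681313 0.19999479 0.205     ] [0.53751742 0.20067927 0.213     ] [0.53830975 0.20144931 0.222     ] 16.919688546779874
[250.65714286 155.77142857] [247 154   9   6  35] [0.55532154 0.18178063 0.205     ] [0.5555048  0.18297786 0.213     ] [0.55571097 0.18432474 0.222     ] 6.111339383825616
[503.11645963 184.73291925] [492 158  20  57 644] [0.79339656 0.13212143 0.205     ] [0.78687778 0.13471661 0.213     ] [0.77954415 0.13763619 0.222     ] -71.3522423557239
[251.61559889 192.83844011] [247 170  10  42 359] [0.55280203 0.14782412 0.205     ] [0.55305622 0.14997726 0.213     ] [0.55334218 0.15239954 0.222     ] 84.06340093373225
[227.73333333 230.4       ] [224 227   8   8  45] [0.52677226 0.1135225  0.205     ] [0.52775921 0.11664126 0.213     ] [0.52886953 0.12014987 0.222     ] 21.090848256726574
[378.4  380.04] [372 375  13   9  75] [ 0.67400403 -0.08518815  0.205     ] [ 0.67084626 -0.07647549  0.213     ] [ 0.66729377 -0.06667375  0.222     ] 17.943849108449662
[253.28417844 182.08803834] [253.28387765 163.34850604]
```

View pics/w2.png

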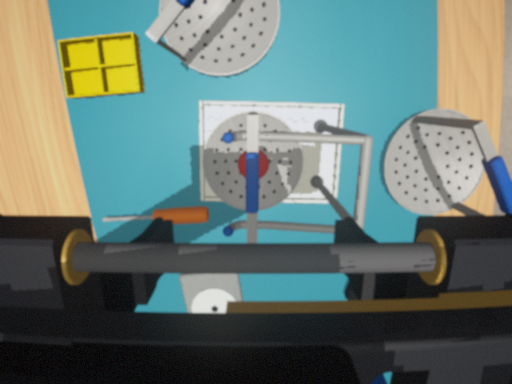

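The wrist view shows the grip at (251,183), between hook tips at (228,137) and (228,230), with the ball below it at (253,165). That agrees with the estimate: grip (0.555, 0.158), yaw 84.4°. Going down to pinch.

Request:
drive_tool([
  {"x": 1.5,"y": -1,"z": 35,"rx": 0,"ry": 0,"rz": 0,"fingers": -1},
  {"x": 1.5,"y": -1,"z": 75,"rx": 0,"ry": 0,"rz": 0,"fingers": -0.6},
  {"x": 1.5,"y": -1,"z": 105,"rx": 0,"ry": 0,"rz": 0,"fingers": -0.2},
  {"x": 1.5,"y": -1,"z": 125,"rx": 0,"ry": 0,"rz": 0,"fingers": 0},
  {"x": 1.5,"y": -1,"z": 136,"rx": 0,"ry": 0,"rz": 0,"fingers": 0.1},
  {"x": 1.5,"y": -1,"z": 142,"rx": 0,"ry": 0,"rz": 0,"fingers": 0.2},
  {"x": 1.5,"y": -1,"z": 142,"rx": 0,"ry": 0,"rz": 0,"fingers": 0.4},
  {"x": 1.5,"y": -1,"z": 142,"rx": 0,"ry": 0,"rz": 0,"fingers": 0.55},
  {"x": 1.5,"y": -1,"z": 142,"rx": 0,"ry": 0,"rz": 0,"fingers": 0.65},
  {"x": 1.5,"y": -1,"z": 142,"rx": 0,"ry": 0,"rz": 0,"fingers": 0.7},
  {"x": 1.5,"y": -1,"z": 142,"rx": 0,"ry": 0,"rz": 0,"fingers": 0.75},
  {"x": 1.5,"y": -1,"z": 142,"rx": 0,"ry": 0,"rz": 0,"fingers": 0.8},
  {"x": 1.5,"y": -1,"z": 142,"rx": 0,"ry": 0,"rz": 0,"fingers": 1},
  {"x": 1.5,"y": -1,"z": 142,"rx": 0,"ry": 0,"rz": 0,"fingers": 1},
  {"x": 1.5,"y": -1,"z": 142,"rx": 0,"ry": 0,"rz": 0,"fingers": 1},
  {"x": 1.5,"y": -1,"z": 142,"rx": 0,"ry": 0,"rz": 0,"fingers": 1},
], force=30)

```text
time_s: 4.8
tool_pos: [0.5547, 0.1591, 0.1936]
tool_rot: [180.0, 0.0, 84.5]
force: [-0.1, 0.0, 1.1]
grip_width: 0.0118
grasp_force: 30.0
```

Request:
drive_tool([
  {"x": 0,"y": 0,"z": -1,"rx": 0,"ry": 0,"rz": 0,"fingers": 1},
  {"x": 0,"y": 0,"z": -2,"rx": 0,"ry": 0,"rz": 0,"fingers": 1},
  {"x": 0,"y": 0,"z": -4,"rx": 0,"ry": 0,"rz": 0,"fingers": 1},
  {"x": 0,"y": 0,"z": -7,"rx": 0,"ry": 0,"rz": 0,"fingers": 1},
  {"x": 0,"y": 0,"z": -11,"rx": 0,"ry": 0,"rz": 0,"fingers": 1},
  {"x": 0,"y": 0,"z": -15,"rx": 0,"ry": 0,"rz": 0,"fingers": 1},
  {"x": 0,"y": 0,"z": -19,"rx": 0,"ry": 0,"rz": 0,"fingers": 1},
  {"x": 0,"y": 0,"z": -23,"rx": 0,"ry": 0,"rz": 0,"fingers": 1},
  {"x": 0,"y": 0,"z": -27,"rx": 0,"ry": 0,"rz": 0,"fingers": 1},
  {"x": 0,"y": 0,"z": -31,"rx": 0,"ry": 0,"rz": 0,"fingers": 1},
  {"x": 0,"y": 0,"z": -35,"rx": 0,"ry": 0,"rz": 0,"fingers": 1},
  {"x": 0,"y": 0,"z": -38,"rx": 0,"ry": 0,"rz": 0,"fingers": 1},
  {"x": 0,"y": 0,"z": -39.5,"rx": 0,"ry": 0,"rz": 0,"fingers": 1},
  {"x": 0,"y": 0,"z": -40,"rx": 0,"ry": 0,"rz": 0,"fingers": 1},
  {"x": 0,"y": 0,"z": -40,"rx": 0,"ry": 0,"rz": 0,"fingers": 1},
])

```text
time_s: 6.68
tool_pos: [0.5546, 0.159, 0.2334]
tool_rot: [-180.0, 0.0, 84.5]
force: [0.3, 0.1, -3.3]
grip_width: 0.0116
grasp_force: 30.0
```

```bash
cat > m.py <<'E'
from h import *
import sys
o=sensors.get_obs();print(o['time_s'],o['tool_pos'],o['tool_rot'],o['force'],o['wrist_torque'],o['grip_width'])
S,T=cam('scene'),cam('top')
def blob(c,X,k):
    h=cv2.cvtColor(c['image'],cv2.COLOR_RGB2HSV).astype(int);H=h[...,0]
    m=((H>106)&(H<125)&(h[...,2]>60) if k=='b' else ((H<6)|(H>174))&(h[...,2]>60))&(h[...,1]>150)
    n,l,st,ce=cv2.connectedComponentsWithStats(m.astype(np.uint8));q=proj(c,X)
    i=min((i for i in range(1,n) if st[i,4]>8),key=lambda i:np.hypot(*(ce[i]-q)));return ce[i],st[i].tolist(),q.round(1)
p=np.array(o['tool_pos'])+[0,0,.011]
for k,X in(('b',p),('r',p-[0,0,.098])):
    a,b=blob(S,X,k),blob(T,X,k);print(k,a,b,'expect',X,'tri',tri(ray(S,*a[0]),ray(T,*b[0])),'S plane',plane(S,*a[0],X[2]))
if len(sys.argv)>1:
    q=proj(S,p).astype(int);u,v=max(q[0]-70,0),max(q[1]-60,0);cr=S['image'][v:v+140,u:u+140]
    q=proj(T,p).astype(int);u,v=q[0]-70,q[1]-70;ct=T['image'][v:v+140,u:u+140]
    cv2.imwrite('pics/%s.png'%sys.argv[1],np.hstack([cv2.resize(i,(400,400),interpolation=cv2.INTER_CUBIC) for i in(cr,ct)])[:,:,::-1])
E
python3 m.py lift
```

```text
6.675 [0.55455748 0.15904831 0.23340406] [-1.79988503e+02  8.40542770e-03  8.44999245e+01] [ 0.34653866  0.13699213 -3.31507054] [ 0.00667189 -0.03657946  0.0414254 ] 0.011570687636052644
b (array([321.2, 154.9]), [320, 154, 4, 3, 10], array([313.5, 153.9])) (array([115.83798883, 225.27932961]), [104, 213, 24, 26, 179], array([200.5, 207.4])) expect [0.55455748 0.15904831 0.24440406] tri [0.52177724 0.25073852 0.24506065] S plane [0.56013838 0.17789125 0.24440406]Traceback (most recent call last):
  File "m.py", line 12, in <module>
    a,b=blob(S,X,k),blob(T,X,k);print(k,a,b,'expect',X,'tri',tri(ray(S,*a[0]),ray(T,*b[0])),'S plane',plane(S,*a[0],X[2]))
                    ~~~~^^^^^^^
  File "m.py", line 9, in blob
    i=min((i for i in range(1,n) if st[i,4]>8),key=lambda i:np.hypot(*(ce[i]-q)));return ce[i],st[i].tolist(),q.round(1)
ValueError: min() iterable argument is empty
```

Request:
drive_tool([
  {"x": 0,"y": -1,"z": 0,"rx": 0,"ry": 0,"rz": 0,"fingers": 1},
  {"x": 0,"y": -3,"z": 0,"rx": 0,"ry": 0,"rz": 0,"fingers": 1},
  {"x": 0,"y": -6,"z": 0,"rx": 0,"ry": 0,"rz": 0,"fingers": 1},
  {"x": 0,"y": -10,"z": 0,"rx": 0,"ry": 0,"rz": 0,"fingers": 1},
  {"x": 0,"y": -15,"z": 0,"rx": 0,"ry": 0,"rz": 0,"fingers": 1},
  {"x": 0,"y": -20,"z": 0,"rx": 0,"ry": 0,"rz": 0,"fingers": 1},
  {"x": 0,"y": -25,"z": 0,"rx": 0,"ry": 0,"rz": 0,"fingers": 1},
  {"x": 0,"y": -30,"z": 0,"rx": 0,"ry": 0,"rz": 0,"fingers": 1},
  {"x": 0,"y": -35,"z": 0,"rx": 0,"ry": 0,"rz": 0,"fingers": 1},
  {"x": 0,"y": -40,"z": 0,"rx": 0,"ry": 0,"rz": 0,"fingers": 1},
  {"x": 0,"y": -45,"z": 0,"rx": 0,"ry": 0,"rz": 0,"fingers": 1},
  {"x": 0,"y": -50,"z": 0,"rx": 0,"ry": 0,"rz": 0,"fingers": 1},
  {"x": 0,"y": -55,"z": 0,"rx": 0,"ry": 0,"rz": 0,"fingers": 1},
  {"x": 0,"y": -60,"z": 0,"rx": 0,"ry": 0,"rz": 0,"fingers": 1},
  {"x": 0,"y": -65,"z": 0,"rx": 0,"ry": 0,"rz": 0,"fingers": 1},
  {"x": 0,"y": -70,"z": 0,"rx": 0,"ry": 0,"rz": 0,"fingers": 1},
  {"x": 0,"y": -75,"z": 0,"rx": 0,"ry": 0,"rz": 0,"fingers": 1},
  {"x": 0,"y": -80,"z": 0,"rx": 0,"ry": 0,"rz": 0,"fingers": 1},
  {"x": 0,"y": -85,"z": 0,"rx": 0,"ry": 0,"rz": 0,"fingers": 1},
  {"x": 0,"y": -89,"z": 0,"rx": 0,"ry": 0,"rz": 0,"fingers": 1},
])

```text
time_s: 9.28
tool_pos: [0.4657, 0.1677, 0.2335]
tool_rot: [180.0, 0.0, 84.5]
force: [0.1, -0.3, -3.5]
grip_width: 0.0118
grasp_force: 30.0
```

Request:
drive_tool([
  {"x": 0,"y": -4,"z": 0,"rx": 0,"ry": 0,"rz": 0,"fingers": 1},
  {"x": 0,"y": -8,"z": 0,"rx": 0,"ry": 0,"rz": 0,"fingers": 1},
  {"x": 0,"y": -11,"z": 0,"rx": 0,"ry": 0,"rz": 0,"fingers": 1},
  {"x": 0,"y": -13,"z": 0,"rx": 0,"ry": 0,"rz": 0,"fingers": 1},
  {"x": 0,"y": -14.5,"z": 0,"rx": 0,"ry": 0,"rz": 0,"fingers": 1},
  {"x": 0,"y": -15,"z": 0,"rx": 0,"ry": 0,"rz": 0,"fingers": 1},
  {"x": 0,"y": -15,"z": 0,"rx": 0,"ry": 0,"rz": 0,"fingers": 1},
])

```text
time_s: 10.15
tool_pos: [0.4511, 0.1691, 0.2335]
tool_rot: [180.0, 0.0, 84.5]
force: [-0.1, -0.3, -2.5]
grip_width: 0.0116
grasp_force: 30.0
```

```bash
cat > m.py <<'E'
from h import *
import sys
o=sensors.get_obs();print(o['time_s'],o['tool_pos'],o['tool_rot'],o['force'],o['grip_width'],np.round(o['qpos'],1))
S,T=cam('scene'),cam('top')
B=np.array(o['tool_pos'])-[0,0,.087];out={}
for n,c in(('S',S),('T',T)):
    h=cv2.cvtColor(c['image'],cv2.COLOR_RGB2HSV).astype(int);H=h[...,0];q=proj(c,B)
    m=((H<6)|(H>174))&(h[...,2]>50)&(h[...,1]>150)
    yy,xx=np.nonzero(m);k=np.hypot(xx-q[0],yy-q[1])<25
    if k.sum()<8: print(n,'no ball');continue
    ce=np.array([xx[k].mean(),yy[k].mean()]);print(n,'ball',ce.round(1),k.sum(),np.ptp(xx[k])+1,np.ptp(yy[k])+1,'expect',q.round(1),'on plane minus expected',(plane(c,*ce,B[2])-B).round(4))
    if n=='T':
        m2=0
if len(sys.argv)>1:
    I=[]
    for c in(S,T):
        q=proj(c,B).astype(int);u,v=max(q[0]-70,0),max(q[1]-70,0);I.append(cv2.resize(c['image'][v:v+140,u:u+140],(400,400),interpolation=cv2.INTER_CUBIC))
    cv2.imwrite('pics/%s.png'%sys.argv[1],np.hstack(I)[:,:,::-1])
print('to focus above', rel([.4633,-.1045,o['tool_pos'][2]],2.4), 'final',rel([.4633,-.1045,.212],2.4))
E
python3 m.py out1
```

```text
10.15 [0.45112951 0.16907476 0.23353079] [1.79997643e+02 1.30410271e-03 8.45003154e+01] [-0.08430274 -0.34353768 -2.54152217] 0.011600400790061482 [ 22.9  -1.  -45.6 104.6  -0.7  76.1 -28. ]
S ball [311.2 166.8] 111 12 12 expect [312.  166.7] on plane minus expected [ 0.0006 -0.0024 -0.    ]
T no ball
to focus above (array([-271.1,   38.3,   -0. ]), array([0.    , 0.    , 1.4329])) final (array([-271.1,   38.3,   21.5]), array([0.    , 0.    , 1.4329]))
```

View pics/out1.png

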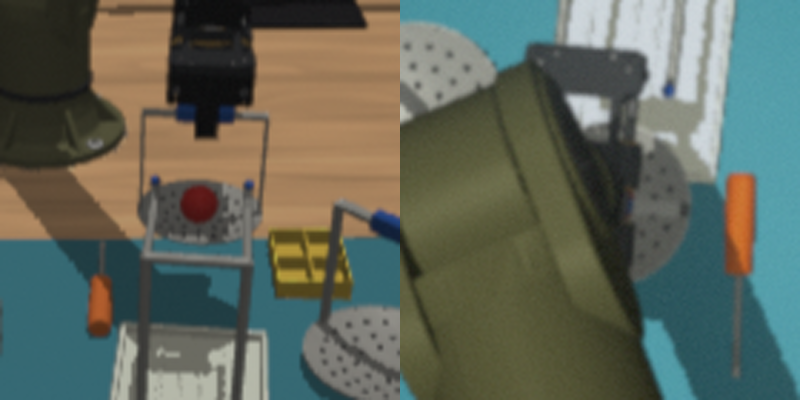

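The crops show the dish fully off the hooks, with the ball in the middle of it at scene (311,167), as expected. Now the carry, with the quarter turn spread over it.

Request:
drive_tool([
  {"x": -1,"y": 0.1,"z": 0,"rx": 0,"ry": 0,"rz": 0.005,"fingers": 1},
  {"x": -3,"y": 0.4,"z": 0,"rx": 0,"ry": 0,"rz": 0.016,"fingers": 1},
  {"x": -5.9,"y": 0.8,"z": 0,"rx": 0,"ry": 0,"rz": 0.031,"fingers": 1},
  {"x": -9.9,"y": 1.4,"z": 0,"rx": 0,"ry": 0,"rz": 0.052,"fingers": 1},
  {"x": -14.9,"y": 2.1,"z": 0,"rx": 0,"ry": 0,"rz": 0.079,"fingers": 1},
  {"x": -19.8,"y": 2.8,"z": 0,"rx": 0,"ry": 0,"rz": 0.105,"fingers": 1},
  {"x": -24.8,"y": 3.5,"z": 0,"rx": 0,"ry": 0,"rz": 0.131,"fingers": 1},
  {"x": -29.7,"y": 4.2,"z": 0,"rx": 0,"ry": 0,"rz": 0.157,"fingers": 1},
  {"x": -34.7,"y": 4.9,"z": 0,"rx": 0,"ry": 0,"rz": 0.183,"fingers": 1},
  {"x": -39.6,"y": 5.6,"z": 0,"rx": 0,"ry": 0,"rz": 0.209,"fingers": 1},
  {"x": -44.6,"y": 6.3,"z": 0,"rx": 0,"ry": 0,"rz": 0.236,"fingers": 1},
  {"x": -49.5,"y": 7,"z": 0,"rx": 0,"ry": 0,"rz": 0.262,"fingers": 1},
  {"x": -54.5,"y": 7.7,"z": 0,"rx": 0,"ry": 0,"rz": 0.288,"fingers": 1},
  {"x": -59.4,"y": 8.4,"z": 0,"rx": 0,"ry": 0,"rz": 0.314,"fingers": 1},
  {"x": -64.4,"y": 9.1,"z": 0,"rx": 0,"ry": 0,"rz": 0.34,"fingers": 1},
  {"x": -69.3,"y": 9.8,"z": 0,"rx": 0,"ry": 0,"rz": 0.366,"fingers": 1},
  {"x": -74.3,"y": 10.5,"z": 0,"rx": 0,"ry": 0,"rz": 0.393,"fingers": 1},
  {"x": -79.2,"y": 11.2,"z": 0,"rx": 0,"ry": 0,"rz": 0.419,"fingers": 1},
  {"x": -84.2,"y": 11.9,"z": 0,"rx": 0,"ry": 0,"rz": 0.445,"fingers": 1},
  {"x": -89.1,"y": 12.6,"z": 0,"rx": 0,"ry": 0,"rz": 0.471,"fingers": 1},
])

```text
time_s: 12.75
tool_pos: [0.4551, 0.0788, 0.2335]
tool_rot: [180.0, 0.0, 57.4]
force: [-0.4, 0.4, -2.6]
grip_width: 0.0113
grasp_force: 30.0
```

Request:
drive_tool([
  {"x": -4.1,"y": 2.9,"z": 0,"rx": 0,"ry": 0,"rz": 0.026,"fingers": 1},
  {"x": -8.2,"y": 5.7,"z": 0,"rx": 0,"ry": 0,"rz": 0.052,"fingers": 1},
  {"x": -12.3,"y": 8.6,"z": 0,"rx": 0,"ry": 0,"rz": 0.079,"fingers": 1},
  {"x": -16.4,"y": 11.5,"z": 0,"rx": 0,"ry": 0,"rz": 0.105,"fingers": 1},
  {"x": -20.5,"y": 14.4,"z": 0,"rx": 0,"ry": 0,"rz": 0.131,"fingers": 1},
  {"x": -24.6,"y": 17.2,"z": 0,"rx": 0,"ry": 0,"rz": 0.157,"fingers": 1},
  {"x": -28.7,"y": 20.1,"z": 0,"rx": 0,"ry": 0,"rz": 0.183,"fingers": 1},
  {"x": -32.8,"y": 23,"z": 0,"rx": 0,"ry": 0,"rz": 0.209,"fingers": 1},
  {"x": -36.9,"y": 25.8,"z": 0,"rx": 0,"ry": 0,"rz": 0.235,"fingers": 1},
  {"x": -41,"y": 28.7,"z": 0,"rx": 0,"ry": 0,"rz": 0.262,"fingers": 1},
  {"x": -45,"y": 31.6,"z": 0,"rx": 0,"ry": 0,"rz": 0.288,"fingers": 1},
  {"x": -49.1,"y": 34.4,"z": 0,"rx": 0,"ry": 0,"rz": 0.314,"fingers": 1},
  {"x": -53.2,"y": 37.3,"z": 0,"rx": 0,"ry": 0,"rz": 0.34,"fingers": 1},
  {"x": -57.3,"y": 40.2,"z": 0,"rx": 0,"ry": 0,"rz": 0.366,"fingers": 1},
  {"x": -61.4,"y": 43.1,"z": 0,"rx": 0,"ry": 0,"rz": 0.392,"fingers": 1},
  {"x": -65.5,"y": 45.9,"z": 0,"rx": 0,"ry": 0,"rz": 0.418,"fingers": 1},
  {"x": -69.6,"y": 48.8,"z": 0,"rx": 0,"ry": 0,"rz": 0.445,"fingers": 1},
  {"x": -73.7,"y": 51.7,"z": 0,"rx": 0,"ry": 0,"rz": 0.471,"fingers": 1},
  {"x": -77.8,"y": 54.5,"z": 0,"rx": 0,"ry": 0,"rz": 0.497,"fingers": 1},
  {"x": -81.9,"y": 57.4,"z": 0,"rx": 0,"ry": 0,"rz": 0.523,"fingers": 1},
])

```text
time_s: 15.25
tool_pos: [0.4595, -0.0211, 0.2335]
tool_rot: [180.0, 0.0, 27.4]
force: [0.2, -1.0, -3.2]
grip_width: 0.0114
grasp_force: 30.0
```

Request:
drive_tool([
  {"x": -2.1,"y": 4.5,"z": 0,"rx": 0,"ry": 0,"rz": 0.026,"fingers": 1},
  {"x": -4.2,"y": 9.1,"z": 0,"rx": 0,"ry": 0,"rz": 0.052,"fingers": 1},
  {"x": -6.3,"y": 13.6,"z": 0,"rx": 0,"ry": 0,"rz": 0.079,"fingers": 1},
  {"x": -8.4,"y": 18.1,"z": 0,"rx": 0,"ry": 0,"rz": 0.105,"fingers": 1},
  {"x": -10.6,"y": 22.7,"z": 0,"rx": 0,"ry": 0,"rz": 0.131,"fingers": 1},
  {"x": -12.7,"y": 27.2,"z": 0,"rx": 0,"ry": 0,"rz": 0.157,"fingers": 1},
  {"x": -14.8,"y": 31.7,"z": 0,"rx": 0,"ry": 0,"rz": 0.183,"fingers": 1},
  {"x": -16.9,"y": 36.2,"z": 0,"rx": 0,"ry": 0,"rz": 0.209,"fingers": 1},
  {"x": -19,"y": 40.8,"z": 0,"rx": 0,"ry": 0,"rz": 0.236,"fingers": 1},
  {"x": -21.1,"y": 45.3,"z": 0,"rx": 0,"ry": 0,"rz": 0.262,"fingers": 1},
  {"x": -23.2,"y": 49.8,"z": 0,"rx": 0,"ry": 0,"rz": 0.288,"fingers": 1},
  {"x": -25.3,"y": 54.4,"z": 0,"rx": 0,"ry": 0,"rz": 0.314,"fingers": 1},
  {"x": -27.5,"y": 58.9,"z": 0,"rx": 0,"ry": 0,"rz": 0.34,"fingers": 1},
  {"x": -29.6,"y": 63.4,"z": 0,"rx": 0,"ry": 0,"rz": 0.366,"fingers": 1},
  {"x": -31.3,"y": 67.1,"z": 0,"rx": 0,"ry": 0,"rz": 0.39,"fingers": 1},
  {"x": -32.5,"y": 69.8,"z": 0,"rx": 0,"ry": 0,"rz": 0.41,"fingers": 1},
  {"x": -33.8,"y": 72.5,"z": 0,"rx": 0,"ry": 0,"rz": 0.425,"fingers": 1},
  {"x": -34.6,"y": 74.3,"z": 0,"rx": 0,"ry": 0,"rz": 0.435,"fingers": 1},
  {"x": -35.2,"y": 75.5,"z": 0,"rx": 0,"ry": 0,"rz": 0.439,"fingers": 1},
  {"x": -35.4,"y": 75.9,"z": 0,"rx": 0,"ry": 0,"rz": 0.439,"fingers": 1},
])

```text
time_s: 17.75
tool_pos: [0.4632, -0.1044, 0.2335]
tool_rot: [180.0, 0.0, 2.4]
force: [-1.3, -0.0, -2.8]
grip_width: 0.0115
grasp_force: 30.0
```

```bash
python3 m.py arr
```

```text
17.75 [ 0.46323745 -0.10442762  0.23353957] [1.79997907e+02 4.84879141e-04 2.39292315e+00] [-1.3474364  -0.02143372 -2.78392382] 0.011483626564381096 [ 40.9  -2.2 -30.3 105.8  -1.2  76.1 -76.8]
S ball [216.2 169. ] 62 12 11 expect [214.9 169.5] on plane minus expected [-0.0027  0.0033  0.    ]
T no ball
to focus above (array([ 0. ,  0.1, -0. ]), array([0.0001, 0.    , 0.0001])) final (array([ 0. ,  0.1, 21.5]), array([0.0001, 0.    , 0.0001]))
```

View pics/arr.png

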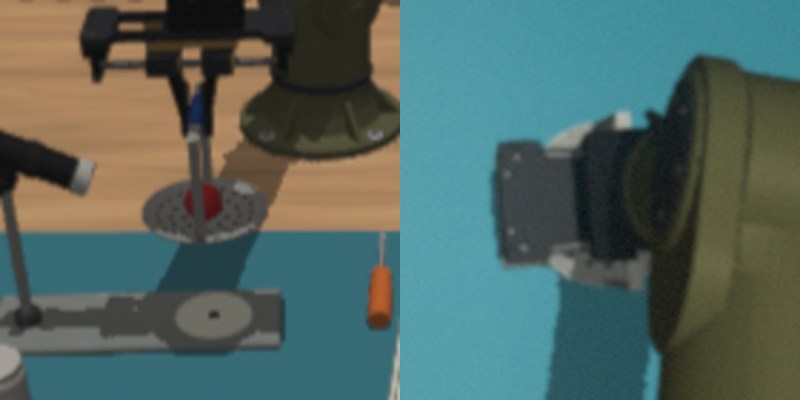

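The dish is above the stage. The scene crop shows it side on, with the bail plane pointing at the scene camera and the open side facing the lens. Next I lower it 22 mm, shift it 1.8 mm to allow for the grip being held off centre, and let it settle.

Request:
drive_tool([
  {"x": 0,"y": 0,"z": 1,"rx": 0,"ry": 0,"rz": 0,"fingers": 1},
  {"x": 0.2,"y": 0,"z": 3,"rx": 0,"ry": 0,"rz": 0,"fingers": 1},
  {"x": 0.5,"y": 0,"z": 6,"rx": 0,"ry": 0,"rz": 0,"fingers": 1},
  {"x": 0.8,"y": 0,"z": 9,"rx": 0,"ry": 0,"rz": 0,"fingers": 1},
  {"x": 1.1,"y": 0,"z": 12,"rx": 0,"ry": 0,"rz": 0,"fingers": 1},
  {"x": 1.4,"y": 0,"z": 15,"rx": 0,"ry": 0,"rz": 0,"fingers": 1},
  {"x": 1.6,"y": 0,"z": 18,"rx": 0,"ry": 0,"rz": 0,"fingers": 1},
  {"x": 1.7,"y": 0,"z": 20,"rx": 0,"ry": 0,"rz": 0,"fingers": 1},
  {"x": 1.8,"y": 0,"z": 21.5,"rx": 0,"ry": 0,"rz": 0,"fingers": 1},
  {"x": 1.8,"y": 0,"z": 22,"rx": 0,"ry": 0,"rz": 0,"fingers": 1},
  {"x": 1.8,"y": 0,"z": 22,"rx": 0,"ry": 0,"rz": 0,"fingers": 1},
  {"x": 1.8,"y": 0,"z": 22,"rx": 0,"ry": 0,"rz": 0,"fingers": 1},
  {"x": 1.8,"y": 0,"z": 22,"rx": 0,"ry": 0,"rz": 0,"fingers": 1},
  {"x": 1.8,"y": 0,"z": 22,"rx": 0,"ry": 0,"rz": 0,"fingers": 1},
  {"x": 1.8,"y": 0,"z": 22,"rx": 0,"ry": 0,"rz": 0,"fingers": 1},
  {"x": 1.8,"y": 0,"z": 22,"rx": 0,"ry": 0,"rz": 0,"fingers": 1},
  {"x": 1.8,"y": 0,"z": 22,"rx": 0,"ry": 0,"rz": 0,"fingers": 1},
  {"x": 1.8,"y": 0,"z": 22,"rx": 0,"ry": 0,"rz": 0,"fingers": 1},
  {"x": 1.8,"y": 0,"z": 22,"rx": 0,"ry": 0,"rz": 0,"fingers": 1},
  {"x": 1.8,"y": 0,"z": 22,"rx": 0,"ry": 0,"rz": 0,"fingers": 1},
])

```text
time_s: 20.35
tool_pos: [0.4651, -0.1043, 0.2116]
tool_rot: [180.0, -0.0, 2.4]
force: [0.3, 0.1, -3.0]
grip_width: 0.0116
grasp_force: 30.0
```

```bash
python3 - <<'E'
from h import *
o=sensors.get_obs();print(o['time_s'],o['tool_pos'],o['force'])
F=np.array([.4633,-.1045,.125])
for k in range(10):
    c=cam('scene');h=cv2.cvtColor(c['image'],cv2.COLOR_RGB2HSV).astype(int)
    q=proj(c,F);m=((h[...,0]<6)|(h[...,0]>174))&(h[...,2]>40)&(h[...,1]>140);yy,xx=np.nonzero(m);s=np.hypot(xx-q[0],yy-q[1])<25;xx,yy=xx[s],yy[s]
    P=np.c_[xx,yy].astype(np.float32);(cx,cy),r=cv2.minEnclosingCircle(P)
    if k%3==0: print(s.sum(),q.round(1),(cx,cy,r),(xx.mean(),yy.mean()),xx.min(),xx.max(),yy.min(),yy.max(),(plane(c,cx,cy,.125)-F).round(4))
print('px scale',proj(c,F+[0,.01,0])-q,proj(c,F+[.01,0,0])-q,proj(c,F+[0,0,.01])-q)
w=cam('wrist');t=cam('top');q=proj(c,F).astype(int);u,v=q-[60,80]
a=cv2.resize(c['image'][v:v+120,u:u+120],(400,400),interpolation=cv2.INTER_CUBIC);b=cv2.resize(w['image'],(400,300));z=np.zeros((400,800,3),np.uint8);z[:,:400]=a;z[:300,400:]=b
cv2.imwrite('pics/fin.png',z[:,:,::-1]); print('wrist proj',proj(w,F)/1.28)
E
```

```text
20.35 [ 0.46505071 -0.10434269  0.21155994] [ 0.29502339  0.11720266 -2.98480436]
63 [215.5 176. ] (215.3000030517578, 176.3000030517578, 5.9482102394104) (np.float64(216.74603174603175), np.float64(176.15873015873015)) 210 221 171 181 [ 0.0015 -0.0003  0.    ]
63 [215.5 176. ] (215.3000030517578, 176.3000030517578, 5.9482102394104) (np.float64(216.74603174603175), np.float64(176.15873015873015)) 210 221 171 181 [ 0.0015 -0.0003  0.    ]
63 [215.5 176. ] (215.2142791748047, 176.2142791748047, 5.911863803863525) (np.float64(216.5873015873016), np.float64(176.11111111111111)) 210 221 171 181 [ 0.0011 -0.0006  0.    ]
62 [215.5 176. ] (215.2142791748047, 176.2142791748047, 5.911863803863525) (np.float64(216.67741935483872), np.float64(176.1290322580645)) 210 221 171 181 [ 0.0011 -0.0006  0.    ]
px scale [ 3.52016956 -0.02003378] [-0.33983439  1.8580447 ] [-0.25081823 -3.01888802]
wrist proj [198.41416744 155.11950592]
```

View pics/fin.png

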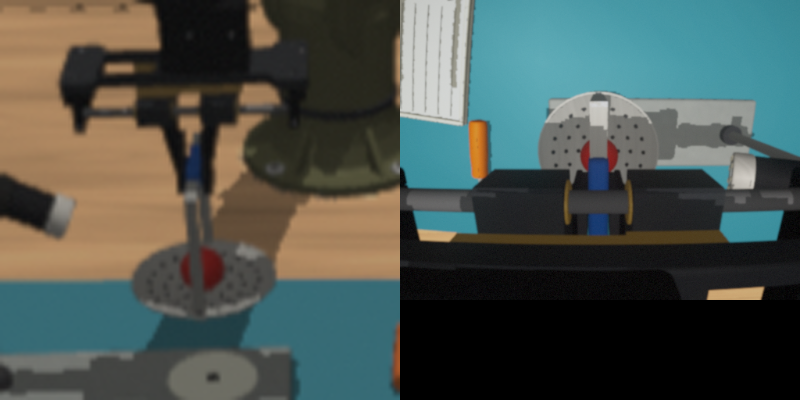

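The ball is still and within about 1.5 mm of the focus: scene (215.3,176.3) against the expected (215.5,176.0). The wrist view shows the bail at right angles to the camera plate, with the lens clear at (740,172). Handing in.

```bash
python3 -c "
from cell import workorder;print(workorder.sign_off())"
```

```text
the job is handed in; nothing more can be done
None
```

The job is handed in (the sign-off gave no verdict): at about 20 s the dish was held still and level at the camera, open side square to the lens, with the ball within about 1.5 mm of the focus by the scene camera.

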